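Unload the leak-test chamber

TASK

The leak test is over: turn the ball knob on the chamber's lid anticlockwise (seen from above) to its stop to free the latch, then push the lid up and over until it stays open by itself. Then lift the cartridge out of the chamber and set it down gently, standing upright, in the free part of the tray beside the cartridges that have already passed. Leave the lid open, and the passed cartridges and everything else on the bench standing where they are.

Things in the scene. Friction and masses are not known exactly. Their poses are not given: they have to be found in the camera images.
- chamber: Leak-test chamber, fixed: open aluminium box 185 mm (x) by 190 mm (y) by 100 mm high, walls 10 mm, inner floor 26 mm above its underside, on a 205 x 200 x 16 mm foot. Origin: centre of its underside; x from the front (robot's side) to the hinge at the back, y to its left, z up. A keeper ledge 90 mm wide stands 17 mm in from the front wall at the rim. A gauge stands 36 mm out of the +y wall.
- lid (a joint): Angle of the lid (rad): 0 closed, 1.57 upright, 1.85 back stop. Clear plate in an aluminium frame, 215 mm from hinge to front edge, 190 mm wide, 10 mm thick, 0.56 kg with knob. Its front stands 30 mm out beyond the chamber's front wall as a lip to push up (about 3 N). Hardly any hinge friction: below about 1.45 it falls shut, beyond that it falls back and stays open. Latched, it cannot open.
- lid_hinge (a point): Middle of the lid's hinge axis, in the plane of the lid's underside: 92.5 mm behind the chamber's origin and 100.5 mm above its underside. Its axes turn with the lid: -x along the lid to its front edge, y along the hinge, z out of the lid's top face.
- lid_lip (a point): Middle of the lower front edge of the lid, 215 mm from the hinge; nothing taller than 40 mm stands in front of it or below it. Axes as lid_hinge.
- latch (a joint): Angle of the ball knob and of the latch cam under the lid (rad): 0 latched, grows anticlockwise seen from above the lid, stop at 1.45. Below about 1.15 the cam still lies under the keeper. It takes about 0.14 N m to turn and stays where it is left.
- knob_ball (a point): Centre of the ball knob: smooth black ball 42 mm across on a 16 mm upright stem (the turning axis), on the lid's centre line 140 mm from the hinge, 46 mm above the lid's top face (156.5 mm above the chamber's underside when closed). Collar at the stem's foot 38 mm across, 7 mm high. Low friction (about 0.25): hold it across its widest part with 25 to 50 N or it slips. -x points along the cam.
- cartridge: The tested cartridge, black, 95 mm long (x) by 34 mm wide (y) by 66 mm high (z), 0.13 to 0.25 kg, standing on the chamber's floor behind the knob with its length roughly from front to back. Origin at the centre of its underside, z up.
- tray: Frosted plastic tray fixed on the bench, open at the top, outside 220 mm (x) by 260 mm (y) by 50 mm high, walls and floor 4 mm. Origin at the centre of its underside. The passed cartridges stand in its +y half; its -y half is free.
- passed_a: A passed cartridge like the tested one, standing in the tray near its +y wall. Origin at the centre of its underside, z up.
- passed_b: A second passed cartridge, standing in the tray between passed_a and the free half. Origin at the centre of its underside, z up.
- reject: Bystander: a cartridge of the same kind lying on its side (34 mm high) on the bench nearer the robot. Origin on the bench below its middle.
- cap_jar: Bystander: closed jar, 48 mm across, 60 mm high, between chamber and tray. Origin at the centre of its underside.
- wash_bottle: Bystander: round bottle, 64 mm across, 165 mm high, behind the chamber and tray. Origin at the centre of its underside.
- tape_roll: Bystander: roll 90 mm across, 24 mm high, lying flat nearer the robot. Origin at the centre of its underside.
- driver: Bystander: screwdriver 180 mm long, 26 mm high, lying nearer the robot. Origin at its middle, on the bench.
- swab_cup: Bystander: cup, 66 mm across, 75 mm high, on the left. Origin at the centre of its underside.
- brush: Bystander: brush 190 mm long, lying on the right. Origin at its middle, on the bench.
There are look-alikes about, which are no part of the job. Leave any red or turquoise look-alike of the passed_b alone.

How it is judged:
On the way, in this order (a step that is already met when the one before it is completed fails the run):
1. the ball knob is turned to its stop (beyond 1.2 rad of 1.45) with the lid still down (value of joint latch above 1.2 rad and value of joint lid below 0.3 rad), for 0.1 s.
2. the lid stands open beyond its balance point (over 1.6 rad), untouched (value of joint lid above 1.6 rad and contact force between each of the fingers, the arm and lid below 0.1 N), for 0.3 s.
3. the cartridge is lifted out above the chamber's rim (z of cartridge in the frame of chamber above 0.102 m), for 0.1 s.
At the end, for the whole second after the job is handed in: The tested cartridge stands at rest on the tray's floor, upright within 0.12 rad and inside its walls (underside less than 10 mm above the tray's underside); the lid is open beyond 1.6 rad; both passed cartridges stand upright within 0.12 rad in the tray (x of cartridge in the frame of tray between -0.075 and 0.075 m and y of cartridge in the frame of tray between -0.112 and 0.112 m and z of cartridge in the frame of tray below 0.01 m and angle between each of cartridge, passed_a, passed_b's own z axis and vertical below 0.12 rad and linear speed of cartridge below 0.02 m/s and value of joint lid above 1.6 rad); the robot touches nothing.
It fails at once if a passed cartridge is tipped over (beyond 0.4 rad) or taken out of its place (moved more than 60 mm) (angle between any of passed_a, passed_b's own z axis and vertical above 0.4 rad or distance of any of passed_a, passed_b from where it was at the start of the episode above 0.06 m).
It fails at once if the cartridge is dropped or thrown into the tray (faster than 0.55 m/s less than 60 mm above its floor, as in a fall of over 15 mm) (linear speed of cartridge above 0.55 m/s and z of cartridge in the frame of tray below 0.064 m and x of cartridge in the frame of tray between -0.11 and 0.11 m and y of cartridge in the frame of tray between -0.13 and 0.13 m).
It fails at once if another thing on the bench is moved more than 40 mm (distance of any of reject, cap_jar, wash_bottle, tape_roll, driver, swab_cup, brush from where it was at the start of the episode above 0.04 m).
It also fails if it takes over 72 s, if anything falls off the work surface, if the arm or the gripper's body presses on something with over 40 N, if the wrist force passes 120 N, or if a joint passes its speed limit or range.

ROBOT

A 6-joint arm with a two-finger parallel gripper is mounted at the origin on the work surface. World frame = base frame: x ahead of the robot, y to its left, z up, the work surface at z = 0. Lengths are in m, angles in rad, forces in N, time in s.
With the tool pointing down it reaches from about 0.35 to 0.85 m from the base axis. Payload 8.1 kg.
Tool frame: the origin (TCP) lies on the mounting face of the last link; the fingertips stand 173 mm ahead of it and the grasp point (between the pads) lies 155 mm ahead of it; z points along the fingers, y is the line along which they close (so a half turn about z gives the same grasp; the last joint's range is limited). The gripper opens to 85 mm and grips with 20 to 120 N. Pads are 22 mm wide; open, the fingers measure 114 mm over their backs; the gripper's body (76 mm by 85 mm) begins 54 mm behind the grasp point. The pads swing forward as they close: fully open they stand 13 mm farther back than shut.
Start: joints at [-1.347, 0.13, 1.488, -0, 1.523, -0.085], TCP at [0.182, -0.572, 0.405] pointing down, gripper open.
Joint ranges: [-2.96, 2.96], [-0.89, 2.26], [0.02, 2.5], [-1.34, 4.48], [0, 2.73], [-2.66, 2.66]. Speed limits (rad/s): [2.39, 2.39, 2.79, 3.14, 3.14, 3.14].

INTERFACE

Orientations are given as a rotation vector (axis times angle).
In Python, from station import monitor, vision, order gives the robot as it stands.
- The arm moves only by the tool servo_tool, never from a script. Its argument "steps" is a list of rows, each a list of 5 numbers: the shift along the tool's x, y, z in m, then the turn about the tool's z in rad, then the finger opening in m, from 0 to 0.0854. A call has 1 to 5 rows; each row is the pose to reach, as a shift and turn from the pose commanded when the call began, along the tool's axes at that moment; what a row does not reach only later rows make up. A row lasts 1/10 s, in which the tool goes at most 50 mm and 8.59 degrees, less where a joint would pass 70% of its speed; a pose out of reach is approached as far as the arm can. A call with a gripper value outside its range is refused whole. The fingers move at their own pace and stop on an object; "force" is the grip in N (left out, the last holds). Time passes only in rows, so rows that repeat a pose let the fingers close. It gives the time, the measured TCP pose, the force, the opening and the grip force at its end, in the units of the state.
- monitor.read_state(): the state, without advancing time (a new reading comes with each control period).
- vision.grab_frame(name): name is "side" or "top" or "wrist"; returns the picture (420x560x3 uint8, red, green, blue); there is no depth.
- vision.camera_info(name): a dict with "vfov" (degrees; the focal length in pixels is half the picture's height over the tangent of half this angle, whatever the lens; pixels are square), "cx", "cy" (the principal point, pixels), "k1" (the pictures are not rectified: a ray, as slopes to the right and down, at radius r is drawn at 1 + k1 r^2 times it, then the intrinsics apply), "xyz" and "attitude" of the camera in the world; the wrist camera has in their place "tool_from_camera" (4x4, takes a point from camera to tool coordinates, whose origin is the TCP and whose axes are the flange's). Camera axes: x right, y down, z forward; pixel columns grow to the right and rows downward; lengths in m; the calibration is good to about 2 mm. A picture is of the moment at which its call begins: read the wrist's pose just before it. camera_info takes no time and is no camera call.
- order.finish_job(): hands the job in; it is judged then, once.
The state is a dict: "clock": time; "qpos": joint angles; "dq": joint speeds; "joint_torque": joint torques, N m; "tool_pos": TCP position; "tool_rot": TCP orientation; "ft_force": force on the tool from outside, world axes, zero at the start; "torque": the same for the moment, N m; "opening": finger opening in m; "gripper_force": force on a finger pad.
Only numpy, scipy, OpenCV 4.12 (cv2) and the standard library are available. Lean on these libraries where they do the work, as an engineer would, in place of code of your own. Each camera call takes 0.05 s, during which the arm holds its last target. There are 200 camera calls.

## Working session

There is one attempt and no reset: what is moved stays moved. The work goes in short steps, Python scripts to look and compute and a tool call to move; the robot and the scene stay as the last step left them, time stands still between calls to the robot, and variables do not carry over. Pictures are saved under pics/ and viewed, at most 10 in all, crops included, and the job is handed in when it is done.

Besides the shell and the picture viewer there is one more tool, called after "Request:" as a command line: name --pt "numbers of a row" for each row, then --argument value for the rest. servo_tool: Moves the arm, as the interface text tells. Its arguments: {"type":"object","properties":{"steps":{"type":"array","items":{"type":"array","items":{"type":"number"}}},"force":{"type":"number"}},"required":["steps"]}

```bash
mkdir -p pics; ls
cat > h.py <<'E'
import numpy as np, cv2
from scipy.spatial.transform import Rotation as R
from station import monitor, vision, order
def cam(name):
    c=vision.camera_info(name); f=210/np.tan(np.radians(c['vfov'])/2)
    if 'xyz' in c:
        T=np.eye(4); a=np.array(c['attitude'],float)
        T[:3,:3]=a if a.shape==(3,3) else R.from_rotvec(a).as_matrix(); T[:3,3]=c['xyz']
    else:
        s=monitor.read_state(); W=np.eye(4); W[:3,:3]=R.from_rotvec(s['tool_rot']).as_matrix(); W[:3,3]=s['tool_pos']
        T=W@np.array(c['tool_from_camera'])
    return dict(T=T,f=f,cx=c['cx'],cy=c['cy'],k1=c['k1'])
def ray(C,u,v):
    d=np.array([(u-C['cx'])/C['f'],(v-C['cy'])/C['f']]); s=d.copy()
    for _ in range(20): s=d/(1+C['k1']*(s@s))
    r=C['T'][:3,:3]@np.array([*s,1]); return C['T'][:3,3],r
def onz(C,u,v,z):
    o,r=ray(C,u,v); return o+r*(z-o[2])/r[2]
def two(C1,p1,C2,p2):
    o,r=ray(C1,*p1);q,t=ray(C2,*p2); r=r/np.linalg.norm(r);t=t/np.linalg.norm(t)
    ab=np.linalg.lstsq(np.c_[r,-t],q-o,rcond=None)[0]; a=o+r*ab[0];b=q+t*ab[1]
    return (a+b)/2,np.linalg.norm(a-b)
def proj(C,P):
    p=np.linalg.inv(C['T'])@np.append(P,1); s=p[:2]/p[2]; s=s*(1+C['k1']*(s@s)); return s*C['f']+[C['cx'],C['cy']]
def grab(name,fn):
    C=cam(name); im=vision.grab_frame(name)[:,:,::-1].copy(); cv2.imwrite('pics/'+fn+'.png',im); return C,im
E
python3 - <<'E'
from h import *
for n in('side','top','wrist'):print(n,vision.camera_info(n))
grab('top','top0');grab('side','side0')
E
```

```text
pics
side {'vfov': 57.12694075656531, 'cx': 280.96811738317064, 'cy': 209.29422318036168, 'k1': -0.013748606370484117, 'xyz': array([0.23121602, 0.81303375, 0.82486789]), 'attitude': array([-0.42974143,  2.71698772, -1.26569954])}
top {'vfov': 50.32954459853637, 'cx': 278.45883075749805, 'cy': 216.5800018304589, 'k1': -0.10514936804891636, 'xyz': array([0.27442739, 0.00959769, 1.66342976]), 'attitude': array([-2.12858857,  2.17389999, -0.15294575])}
wrist {'vfov': 62.666383759656945, 'cx': 281.6106088026671, 'cy': 215.06732538340978, 'k1': -0.04273555741713903, 'tool_from_camera': array([[-8.05909205e-04, -9.59509160e-01, -2.81676273e-01,
         7.07359574e-02],
       [ 9.99999469e-01, -9.54021939e-04,  3.88687379e-04,
         8.25125960e-04],
       [-6.41674445e-04, -2.81675810e-01,  9.59509420e-01,
         3.16729507e-02],
       [ 0.00000000e+00,  0.00000000e+00,  0.00000000e+00,
         1.00000000e+00]])}
```

View pics/top0.png

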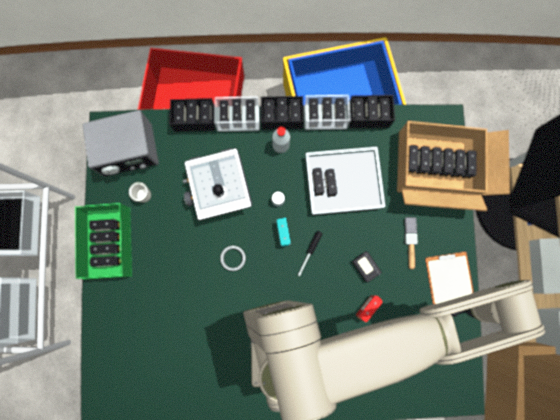

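View pics/side0.png

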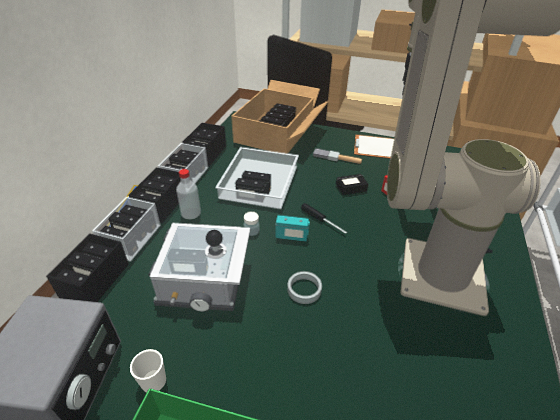

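Top view: chamber near (216,185) with black knob (218,190), tray at (346,180) with two black passed cartridges (318,182) and (330,182). The turquoise (283,232) and red (370,308) look-alikes are left alone. Side view: knob at (214,238), the cartridge seen through the lid near (185,262).

Run:
```python
from h import *
t=cv2.imread('pics/top0.png');s=cv2.imread('pics/side0.png')
Ct,Cs=cam('top'),cam('side')
def blob(im,x0,x1,y0,y1,f):
    m=f(im[y0:y1,x0:x1].astype(int)).astype(np.uint8)
    n,l,st,c=cv2.connectedComponentsWithStats(m); return [(st[i,4],(c[i]+[x0,y0]).round(1),st[i,:4]+[x0,y0,0,0]) for i in range(1,n) if st[i,4]>25]
dark=lambda a:a.max(2)<50
print('kn top',blob(t,190,245,160,212,dark)); print('kn side',blob(s,195,235,225,265,dark))
print('passed',blob(t,308,345,160,200,dark))
# lid / tray bright outlines
for n,b in(('ch',(170,262,140,228)),('tray',(298,392,138,222))):
    x0,x1,y0,y1=b; a=t[y0:y1,x0:x1].astype(int); m=(a.min(2)>110).astype(np.uint8)
    m=cv2.morphologyEx(m,cv2.MORPH_OPEN,np.ones((3,3)))
    c=max(cv2.findContours(m,0,2)[0],key=cv2.contourArea); h=cv2.convexHull(c)
    r=cv2.minAreaRect(h); p=cv2.boxPoints(r)+[x0,y0]; z=.126 if n=='ch' else .05
    W=np.array([onz(Ct,*q,z) for q in p]);print(n,p.round(1).tolist(),W.round(3).tolist(),np.linalg.norm(np.diff(W,axis=0),axis=1).round(3),W.mean(0).round(3),[np.degrees(np.arctan2(*(W[i+1]-W[i])[1::-1])).round(1) for i in range(3)])
big=np.hstack([cv2.resize(t[140:230,170:270],(400,360),interpolation=2),cv2.resize(s[215:315,145:256],(400,360),interpolation=2)])
cv2.imwrite('pics/crop.png',big)
```

```text
kn top [(np.int32(54), array([217.5, 190.1]), array([214, 185,   9,  11]))]
kn side [(np.int32(27), array([217.4, 241.3]), array([212, 236,  10,  10]))]
passed []
ch [[182.6, 160.6], [237.0, 147.0], [251.9, 206.5], [197.5, 220.1]] [[0.697, 0.338, 0.126], [0.742, 0.144, 0.126], [0.526, 0.094, 0.126], [0.482, 0.284, 0.126]] [0.199 0.222 0.195] [0.611 0.215 0.126] [np.float64(-76.9), np.float64(-166.8), np.float64(103.0)]
tray [[304.6, 151.8], [379.8, 144.9], [385.5, 207.7], [310.3, 214.5]] [[0.741, -0.101, 0.05], [0.763, -0.385, 0.05], [0.524, -0.393, 0.05], [0.504, -0.115, 0.05]] [0.285 0.239 0.279] [ 0.633 -0.249  0.05 ] [np.float64(-85.6), np.float64(-178.2), np.float64(94.0)]
```

View pics/crop.png

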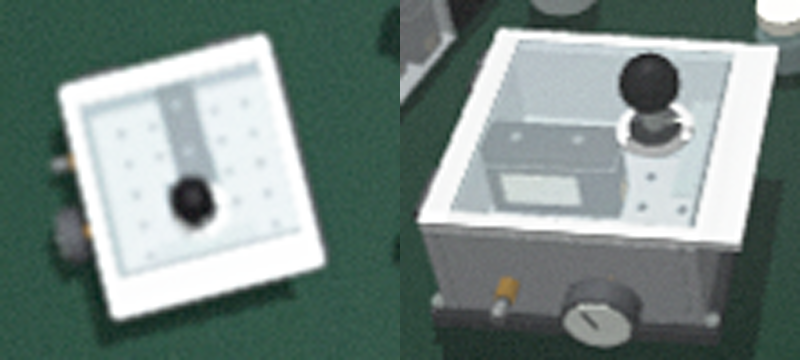

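The crop shows one ball knob at top (218.2,190.2) / side (214.4,238.3), and the cartridge lying under the lid from the knob to the back (top about (215,172)). It is the only cartridge in the chamber.

Run:
```python
from h import *
Ct,Cs=cam('top'),cam('side')
K,e=two(Ct,(218.2,190.2),Cs,(214.4,238.3));print('knob',K.round(4),e)
# lid corners: top & side
f=lambda x,y:(170+x/4,140+y/4); g=lambda x,y:(145+(x-400)*111/400,215+y*100/360)
for n,a,b in(('back+y',(60,90),(420,225)),('back-y',(266,36),(500,30)),('front-y',(326,262),(777,47)),('front+y',(114,319),(738,246))):
    print(n,[v.round(4) for v in two(Ct,f(*a),Cs,g(*b))], onz(Ct,*f(*a),.13).round(3))
print('cart top edge mid strip @.11', [onz(Ct,*f(*p),.10).round(3) for p in((158,90),(192,86),(213,170))])
s=monitor.read_state(); print(R.from_rotvec(s['tool_rot']).as_matrix().round(3),s['tool_pos'],s['qpos'])
```

```text
knob [0.5823 0.2082 0.1515] 0.0022804197978019375
back+y [array([0.6958, 0.3345, 0.1032]), np.float64(0.0005)] [0.688 0.329 0.13 ]
back-y [array([0.7416, 0.1481, 0.1037]), np.float64(0.0012)] [0.733 0.146 0.13 ]
front-y [array([0.5343, 0.0965, 0.1017]), np.float64(0.0018)] [0.529 0.095 0.13 ]
front+y [array([0.488 , 0.2846, 0.1036]), np.float64(0.0037)] [0.483 0.28  0.13 ]
cart top edge mid strip @.11 [array([0.694, 0.246, 0.1  ]), array([0.697, 0.215, 0.1  ]), array([0.619, 0.196, 0.1  ])]
[[ 0.953  0.304 -0.   ]
 [ 0.304 -0.953  0.002]
 [ 0.    -0.002 -1.   ]] [ 0.18232127 -0.57141152  0.40373944] [-1.34741189e+00  1.31097756e-01  1.48917477e+00  2.97718045e-05
  1.52300422e+00 -8.53898983e-02]
```

Knob at (0.583, 0.208), height consistent with 0.156. Lid corners give yaw ≈ 13.7°, size 0.214 x 0.19 as specified, hinge at (0.719, 0.241). Start moving.

Request:
servo_tool --pt "0.176 -0.177 0 -0.75 0.0854" --pt "0.176 -0.177 0 -0.75 0.0854" --pt "0.176 -0.177 0 -0.75 0.0854" --pt "0.176 -0.177 0 -0.75 0.0854" --pt "0.176 -0.177 0 -0.75 0.0854" --force 40

```text
clock: 0.6
tool_pos: [0.2966, -0.3476, 0.4042]
tool_rot: [-2.707, -1.594, -0.0]
ft_force: [0.2, 0.1, 1.2]
opening: 0.0855
gripper_force: 0.0
```

Request:
servo_tool --pt "0.25 -0.009 0 -0.75 0.0854" --pt "0.25 -0.009 0 -0.75 0.0854" --pt "0.25 -0.009 0 -0.75 0.0854" --pt "0.25 -0.009 0 -0.75 0.0854" --pt "0.25 -0.009 0 -0.75 0.0854"

```text
clock: 1.1
tool_pos: [0.4111, -0.1253, 0.4046]
tool_rot: [1.935, 2.475, 0.0]
ft_force: [0.9, 0.1, 0.3]
opening: 0.0851
gripper_force: 0.0
```

```bash
cat >> h.py <<'E'
def togo(P):
    s=monitor.read_state(); M=R.from_rotvec(s['tool_rot']).as_matrix(); P=np.array(P,float)
    print('t',round(s['clock'],2),'pos',np.round(s['tool_pos'],4),'yaw',np.degrees(np.arctan2(M[1,0],M[0,0])).round(1),'tilt',M[:,2].round(3),'q',np.round(s['qpos'],2),'togo',(M.T@(P-s['tool_pos'])).round(4))
E
python3 -c "
from h import *
togo([.583,.208,.40])"
```

```text
t 1.1 pos [ 0.4111 -0.1253  0.4046] yaw 104.0 tilt [ 0. -0. -1.] q [-0.42 -0.35  1.93 -0.    1.56 -0.66] togo [0.2819 0.2473 0.0046]
```

Request:
servo_tool --pt "0.282 0.247 0 0 0.0854" --pt "0.282 0.247 0 0 0.0854" --pt "0.282 0.247 0 0 0.0854" --pt "0.282 0.247 0 0 0.0854" --pt "0.282 0.247 0 0 0.0854"

```text
clock: 1.6
tool_pos: [0.527, 0.0965, 0.4044]
tool_rot: [-1.942, -2.47, 0.0]
ft_force: [0.8, -0.9, 0.6]
opening: 0.0852
gripper_force: 0.0
```

Request:
servo_tool --pt "0.095 0.085 0 0 0.0854" --pt "0.095 0.085 0 0 0.0854" --pt "0.095 0.085 0 0 0.0854" --pt "0.095 0.085 0 0 0.0854"

```text
clock: 2.0
tool_pos: [0.5872, 0.21, 0.4032]
tool_rot: [-1.937, -2.472, 0.001]
ft_force: [0.2, -0.3, -0.0]
opening: 0.0854
gripper_force: 0.0
```

```bash
python3 -c "
from h import *
togo([.583,.208,.40])
C,im=grab('wrist','w1'); print(proj(C,[.583,.208,.1565]))"
```

```text
t 2.0 pos [0.5872 0.21   0.4032] yaw 103.8 tilt [-0.002  0.001 -1.   ] q [0.26 0.2  1.42 0.   1.53 0.02] togo [-0.0009 -0.0046  0.0032]
[276.45638664 227.6095778 ]
```

View pics/w1.png

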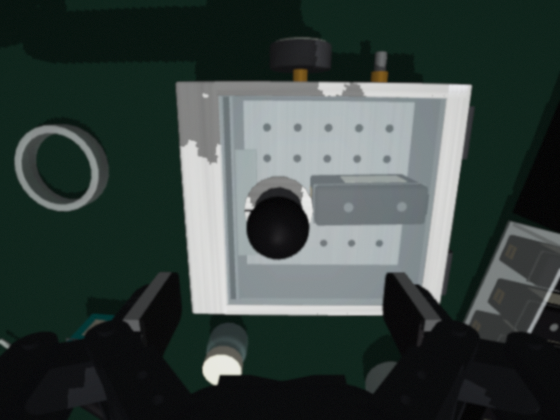

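The wrist view puts the ball at (278,227) against a prediction of (276,228), so the position holds. The cartridge's top face spans about (312..428, 187..223). Descend and grip.

Request:
servo_tool --pt "-0.001 -0.004 0.05 0 0.0854" --pt "-0.001 -0.004 0.09 0 0.0854" --pt "-0.001 -0.004 0.096 0 0.0854" --pt "-0.001 -0.004 0.096 0 0.03" --pt "-0.001 -0.004 0.096 0 0.03" --force 45

```text
clock: 2.55
tool_pos: [0.5839, 0.2044, 0.3114]
tool_rot: [1.942, 2.467, 0.004]
ft_force: [-0.3, -0.3, 1.4]
opening: 0.0589
gripper_force: 0.0
```

Request:
servo_tool --pt "0 0 0 0 0.03" --pt "0 0 0 0 0.03" --pt "0 0 0 0 0.03" --pt "0 0 0 0 0.03"

```text
clock: 2.95
tool_pos: [0.5843, 0.2049, 0.3123]
tool_rot: [1.94, 2.466, 0.007]
ft_force: [0.8, -1.0, 6.8]
opening: 0.0397
gripper_force: 44.8
```

```bash
python3 -c "
from h import *
togo([.583,.208,.308])
s=monitor.read_state();print(s['opening'],s['gripper_force'],s['ft_force'],s['torque'])"
```

```text
t 2.95 pos [0.5843 0.2049 0.3123] yaw 103.6 tilt [ 0.006  0.001 -1.   ] q [ 0.25  0.24  1.54 -0.    1.36  0.02] togo [ 0.0034 -0.0006  0.0043]
0.039714450634328484 44.79099690914154 [ 0.8302491  -1.01970436  6.78220903] [-0.14976351  0.03169456 -0.02269383]
```

Opening 39.7 mm is under the 42 mm diameter and the tool is pushed up, so the pads sit above the equator. Regrip a little deeper.

Request:
servo_tool --pt "0 0 0 0 0.06" --pt "0 0 0.005 0 0.06" --pt "0.003 0 0.007 0 0.06" --pt "0.003 0 0.007 0 0.06" --pt "0.003 0 0.007 0 0.03"

```text
clock: 3.45
tool_pos: [0.5822, 0.2078, 0.3013]
tool_rot: [-1.941, -2.469, 0.001]
ft_force: [-0.5, -0.4, 0.4]
opening: 0.0471
gripper_force: 0.0
```

Request:
servo_tool --pt "0 0 0 0 0.03" --pt "0 0 0 0 0.03" --pt "0 0 0 0 0.03" --pt "0 0 0 0 0.03"

```text
clock: 3.85
tool_pos: [0.5835, 0.208, 0.3024]
tool_rot: [1.94, 2.468, 0.006]
ft_force: [8.1, 3.6, -2.9]
opening: 0.0402
gripper_force: 46.8
```

```bash
python3 -c "
from h import *
togo([.583,.208,.303])
s=monitor.read_state();print(s['opening'],s['gripper_force'],s['ft_force'],s['torque'])"
```

```text
t 3.85 pos [0.5835 0.208  0.3024] yaw 103.6 tilt [ 0.004  0.001 -1.   ] q [0.26 0.25 1.55 0.   1.34 0.02] togo [ 0.0001 -0.0005 -0.0006]
0.04016792357191529 46.784414649009705 [ 8.1253249   3.57442574 -2.91241111] [ 0.39280178 -1.10009444  0.04153085]
```

Request:
servo_tool --pt "0 0 -0.002 -0.15 0.03" --pt "0 0 -0.002 -0.3 0.03" --pt "0 0 -0.002 -0.45 0.03" --pt "0 0 -0.002 -0.6 0.03" --pt "0 0 -0.002 -0.75 0.03"

```text
clock: 4.35
tool_pos: [0.5839, 0.2082, 0.3031]
tool_rot: [0.892, 3.008, 0.005]
ft_force: [18.0, 7.0, -14.1]
opening: 0.0398
gripper_force: 48.0
```

Request:
servo_tool --pt "0 0 0 -0.15 0.03" --pt "0 0 0 -0.3 0.03" --pt "0 0 0 -0.45 0.03" --pt "0 0 0 -0.6 0.03" --pt "0 0 0 -0.73 0.03"

```text
clock: 4.85
tool_pos: [0.5826, 0.2084, 0.303]
tool_rot: [-0.241, 3.132, 0.003]
ft_force: [-5.9, 4.5, -2.2]
opening: 0.0403
gripper_force: 48.0
```

```bash
python3 -c "
from h import *
togo([.583,.208,.303])
s=monitor.read_state();print(s['opening'],s['gripper_force'],s['ft_force'],s['torque'])"
```

```text
t 4.85 pos [0.5826 0.2084 0.303 ] yaw -171.2 tilt [ 0.     0.002 -1.   ] q [ 0.26  0.25  1.55  0.    1.35 -1.46] togo [-0.0004 -0.0005  0.    ]
0.04033663702597559 48.03977429866791 [-5.91345297  4.49842126 -2.19601312] [ 0.77014872  0.99108398 -0.44329929]
```

Request:
servo_tool --pt "0 0 0 -0.085 0.03" --pt "0 0 0 -0.085 0.03"

```text
clock: 5.05
tool_pos: [0.5822, 0.2083, 0.3031]
tool_rot: [0.367, -3.12, -0.002]
ft_force: [1.2, 4.3, -5.6]
opening: 0.0401
gripper_force: 47.8
```

Request:
servo_tool --pt "-0.003 0 -0.007 0 0.03" --pt "-0.006 0 -0.014 0 0.03" --pt "-0.006 0 -0.014 0 0.03"

```text
clock: 5.35
tool_pos: [0.5881, 0.2097, 0.3178]
tool_rot: [0.36, -3.12, -0.002]
ft_force: [-2.9, 4.6, -4.8]
opening: 0.0397
gripper_force: 47.3
```

```bash
python3 -c "
from h import *
togo([.583,.208,.303])
s=monitor.read_state();print(s['opening'],s['gripper_force'],s['ft_force'],s['torque'])"
```

```text
t 5.35 pos [0.5881 0.2097 0.3178] yaw -166.8 tilt [-0.001  0.001 -1.   ] q [ 0.26  0.25  1.51  0.    1.38 -1.54] togo [ 0.0053 -0.0005  0.0148]
0.0397130802801785 47.32824146747589 [-2.88323733  4.56071463 -4.78487802] [0.83397599 0.41889681 0.08845008]
```

Request:
servo_tool --pt "-0.012 0 -0.019 0 0.03" --pt "-0.032 0 -0.041 0 0.03" --pt "-0.056 0 -0.059 0 0.03" --pt "-0.083 0 -0.072 0 0.03" --pt "-0.083 0 -0.072 0 0.03"

```text
clock: 5.85
tool_pos: [0.6707, 0.2294, 0.3912]
tool_rot: [-0.361, 3.119, 0.003]
ft_force: [-7.7, 4.6, 6.7]
opening: 0.0401
gripper_force: 47.7
```

Request:
servo_tool --pt "-0.015 0 -0.004 0 0.03" --pt "-0.03 0 -0.007 0 0.03" --pt "-0.045 0 -0.008 0 0.03" --pt "-0.06 0 -0.008 0 0.03" --pt "-0.06 0 -0.008 0 0.03"

```text
clock: 6.35
tool_pos: [0.7281, 0.2431, 0.3983]
tool_rot: [-0.361, 3.12, 0.003]
ft_force: [-2.1, 5.6, 4.5]
opening: 0.0399
gripper_force: 48.1
```

Request:
servo_tool --pt "-0.011 0 0.001 0 0.03" --pt "-0.022 0 0.003 0 0.03" --pt "-0.032 0 0.005 0 0.03" --pt "-0.04 0 0.008 0 0.03" --pt "-0.04 0 0.008 0 0.03"

```text
clock: 6.85
tool_pos: [0.7668, 0.2524, 0.3905]
tool_rot: [-0.361, 3.119, 0.003]
ft_force: [-0.2, 7.7, 3.6]
opening: 0.0396
gripper_force: 45.3
```

```bash
python3 -c "
from h import *
togo([.767,.253,.39])
s=monitor.read_state();print(s['opening'],s['gripper_force'],s['ft_force'],s['torque'])
C,im=grab('side','s2')
C,im2=grab('wrist','w2')
cv2.imwrite('pics/c2.png',np.hstack([cv2.resize(im[20:320,60:360],(400,400)),cv2.resize(im2,(400,400))]))"
```

```text
t 6.85 pos [0.7668 0.2524 0.3905] yaw -166.8 tilt [ 0.002  0.002 -1.   ] q [ 0.25  0.74  0.74  0.    1.66 -1.55] togo [-0.0003  0.0005  0.0005]
0.03961530138340564 45.30187547206879 [-0.23986611  7.73228096  3.62585269] [ 0.80968692  0.21693251 -0.41245762]
```

View pics/c2.png

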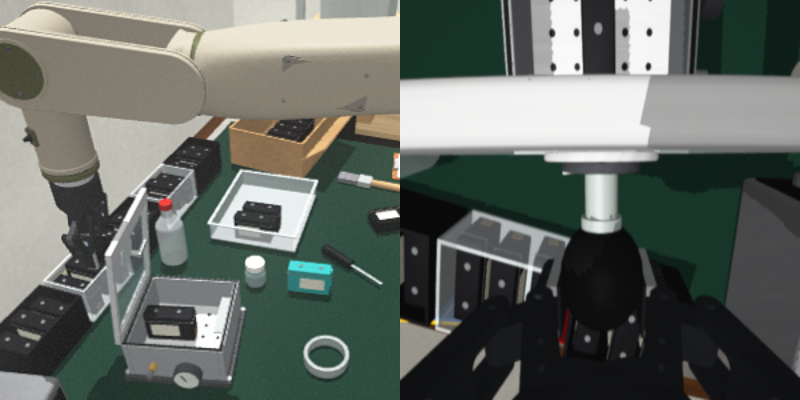

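The lid stands near upright with the knob still held and the wrist camera just clear of it. Nudge past balance, release, and retreat back and up.

Request:
servo_tool --pt "-0.007 0 0.002 0 0.03" --pt "-0.007 0 0.002 0 0.0854" --pt "-0.007 0 0.002 0 0.0854" --pt "-0.022 0 0 0 0.0854" --pt "-0.045 0 -0.005 0 0.0854"

```text
clock: 7.45
tool_pos: [0.8097, 0.261, 0.3943]
tool_rot: [0.361, -3.118, 0.001]
ft_force: [1.2, 0.9, 0.7]
opening: 0.0853
gripper_force: 0.0
```

Request:
servo_tool --pt "-0.005 0 -0.03 0 0.0854" --pt "-0.005 0 -0.07 0 0.0854" --pt "-0.005 0 -0.11 0 0.0854" --pt "-0.005 0 -0.12 0 0.0854" --pt "-0.005 0 -0.12 0 0.0854"

```text
clock: 7.95
tool_pos: [0.8034, 0.2585, 0.5121]
tool_rot: [-0.36, 3.107, 0.003]
ft_force: [0.5, -0.4, 1.0]
opening: 0.0854
gripper_force: 0.0
```

```bash
python3 -c "
from h import *
togo([.6,.21,.5])
s=monitor.read_state();print(s['opening'],s['gripper_force'],s['ft_force'],s['torque'])
C,im=grab('side','s3')
cv2.imwrite('pics/c3.png',cv2.resize(im[20:320,60:360],(600,600)))"
```

```text
t 7.95 pos [0.8034 0.2585 0.5121] yaw -166.8 tilt [ 0.013  0.004 -1.   ] q [ 0.25  1.06  0.02  0.    2.04 -1.55] togo [ 0.2092 -0.0006  0.0092]
0.0853716880390036 0.0 [ 0.46242294 -0.35176037  1.01098155] [ 0.02316864  0.01632401 -0.03589139]
```

View pics/c3.png

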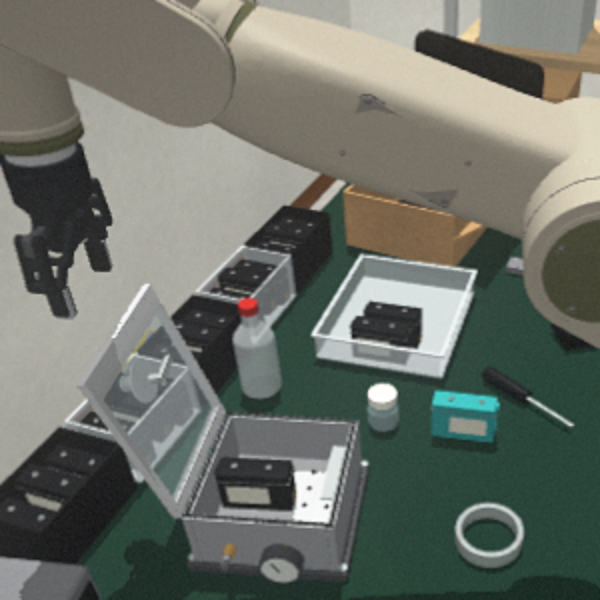

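Lid now rests open at its back stop, untouched; the cartridge stands in the open chamber. Move over it and look from the wrist.

Request:
servo_tool --pt "0.04 0 0 0 0.0854" --pt "0.09 0 0 0 0.0854" --pt "0.14 0 0 0 0.0854" --pt "0.18 0 0 0 0.0854" --pt "0.18 0 0 0 0.0854"

```text
clock: 8.5
tool_pos: [0.6593, 0.2247, 0.5096]
tool_rot: [-0.361, 3.109, 0.003]
ft_force: [-0.2, 0.5, 2.1]
opening: 0.0854
gripper_force: 0.0
```

Request:
servo_tool --pt "0 0 0.04 0 0.0854" --pt "0 0 0.09 0 0.0854" --pt "0 0 0.09 0 0.0854" --pt "0 0 0.09 0 0.0854"

```text
clock: 8.9
tool_pos: [0.6612, 0.2254, 0.4196]
tool_rot: [-0.363, 3.113, 0.002]
ft_force: [-0.1, 0.4, 1.6]
opening: 0.0855
gripper_force: 0.0
```

```bash
python3 -c "
from h import *
C,im=grab('wrist','w4')
togo([.65,.22,.25])
c=[.583+.0,.208]
print(proj(C,[.65,.22,.092]))
import json;np.save('w4T.npy',C['T'])"
```

```text
t 8.95 pos [0.662  0.2256 0.4226] yaw -166.7 tilt [ 0.012  0.004 -1.   ] q [ 0.25  0.39  1.15  0.    1.59 -1.55] togo [ 0.0151 -0.0028  0.1724]
[279.61817818 183.03441635]
```

View pics/w4.png

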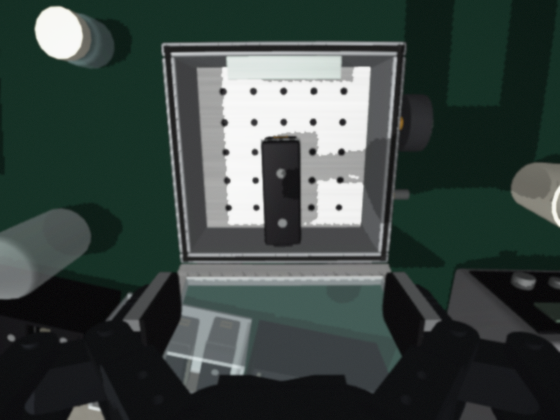

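Wrist view: cartridge top face corners at about (262,141), (299,139), (301,244), (264,245); cap jar at (62,33), bottle at left. Convert.

```bash
python3 -c "
from h import *
C=cam('wrist');C['T']=np.load('w4T.npy')
W=np.array([onz(C,*p,.092) for p in((262,141),(299,139),(301,244),(264,245))]);c=W.mean(0)
print(W.round(4),c,np.linalg.norm(np.diff(W,axis=0),axis=1))
d=(W[2]+W[3]-W[0]-W[1]);print('yaw',np.degrees(np.arctan2(d[1],d[0])))
togo([c[0],c[1],.227])
Ct,t=grab('top','top5'); a=t[140:225,298:392]; cv2.imwrite('pics/c5.png',cv2.resize(a,(752,680))[:600])
for y in(-.112,.112):
  for x in(-.075,.075): pass
"
```

```text
[[0.6183 0.1974 0.092 ]
 [0.6096 0.2273 0.092 ]
 [0.7009 0.252  0.092 ]
 [0.7096 0.2192 0.092 ]] [0.65961417 0.22397399 0.092     ] [0.03116789 0.09457956 0.03400116]
yaw 14.310780862318405
t 8.95 pos [0.662  0.2256 0.4226] yaw -166.7 tilt [ 0.012  0.004 -1.   ] q [ 0.25  0.39  1.15  0.    1.59 -1.55] togo [ 0.0051 -0.0012  0.1955]
```

Request:
servo_tool --pt "0.003 -0.001 0.05 -0.017 0.0854" --pt "0.003 -0.001 0.1 -0.017 0.0854" --pt "0.004 -0.001 0.15 -0.017 0.0854" --pt "0.004 -0.001 0.19 -0.017 0.0854" --pt "0.005 -0.001 0.2 -0.017 0.0854" --force 40

```text
clock: 9.5
tool_pos: [0.6583, 0.2238, 0.2171]
tool_rot: [-0.39, 3.112, 0.002]
ft_force: [-0.5, 0.4, -1.2]
opening: 0.0856
gripper_force: 0.0
```

Request:
servo_tool --pt "0 0 0 0 0.0854" --pt "0 0 0 0 0.02" --pt "0 0 0 0 0.02" --pt "0 0 0 0 0.02" --pt "0 0 0 0 0.02"

```text
clock: 10.0
tool_pos: [0.6595, 0.2242, 0.2229]
tool_rot: [-0.389, 3.104, 0.004]
ft_force: [0.2, 1.3, 8.6]
opening: 0.034
gripper_force: 41.1
```

Request:
servo_tool --pt "0 0 0 0 0.02" --pt "0 0 0 0 0.02" --pt "0 0 0 0 0.02" --pt "0 0 -0.01 0 0.02" --pt "0 0 -0.03 0 0.02"

```text
clock: 10.5
tool_pos: [0.6573, 0.2236, 0.2488]
tool_rot: [-0.39, 3.112, 0.002]
ft_force: [0.0, -0.2, -1.5]
opening: 0.0334
gripper_force: 39.9
```

View pics/c5.png

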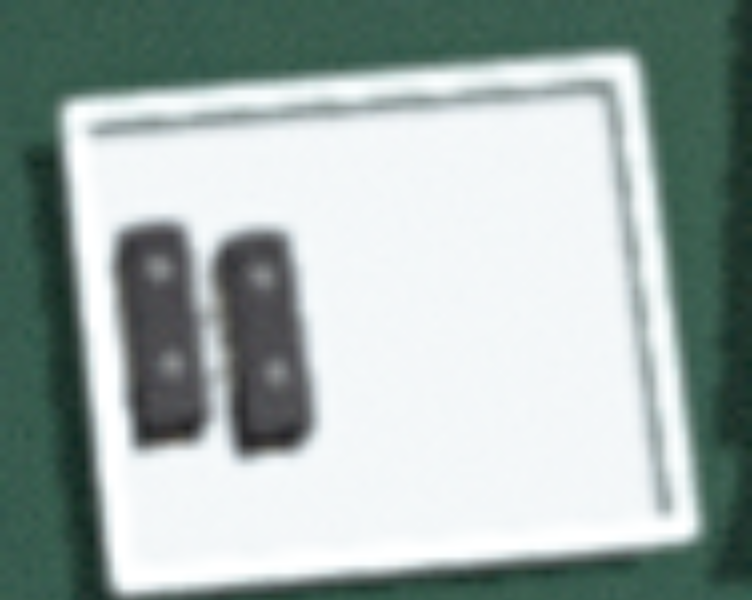

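Crop: tray outer corners (62,103), (640,50), (702,535), (115,592); passed cartridges at (160,335) and (262,343), free space to the right of them.

```bash
python3 -c "
from h import *
Ct=cam('top'); g=lambda x,y:(298+x/8,140+y/8)
W=np.array([onz(Ct,*g(*p),.05) for p in((62,103),(640,50),(702,535),(115,592))]);c=W.mean(0)
print(W.round(3).tolist(),c,np.linalg.norm(np.diff(W,axis=0),axis=1))
ex=(W[0]+W[1]-W[2]-W[3])[:2];ex/=np.linalg.norm(ex);ey=np.array([-ex[1],ex[0]]);print('yaw',np.degrees(np.arctan2(ex[1],ex[0])))
b=onz(Ct,*g(266,323),.07)[:2]-c[:2];print('b in tray',b@ex,b@ey)
P=c[:2]-.058*ey;print(P);togo([*P,.38])"
```

```text
[[0.737, -0.105, 0.05], [0.758, -0.378, 0.05], [0.527, -0.394, 0.05], [0.506, -0.123, 0.05]] [ 0.63187402 -0.25010296  0.05      ] [0.27371909 0.23174593 0.2723603 ]
yaw 4.085458879399898
b in tray -0.002263991603636534 0.05647694892351766
[ 0.63600619 -0.30795558]
t 10.5 pos [0.6573 0.2236 0.2488] yaw -165.7 tilt [ 0.006  0.002 -1.   ] q [ 0.25  0.49  1.35  0.    1.3  -1.57] togo [ 0.1509 -0.5098 -0.1324]
```

Request:
servo_tool --pt "0 0 -0.04 0 0.02" --pt "0 0 -0.09 0 0.02" --pt "0 0 -0.13 0 0.02" --pt "0 0 -0.14 0 0.02" --pt "0 0 -0.14 0 0.02"

```text
clock: 11.0
tool_pos: [0.6574, 0.2235, 0.394]
tool_rot: [-0.389, 3.102, 0.004]
ft_force: [-0.3, -0.0, -1.4]
opening: 0.0338
gripper_force: 40.1
```

Request:
servo_tool --pt "0.01 -0.034 0 0 0.02" --pt "0.024 -0.08 0 0.05 0.02" --pt "0.037 -0.125 0 0.1 0.02" --pt "0.05 -0.17 0 0.15 0.02" --pt "0.064 -0.215 0 0.178 0.02"

```text
clock: 11.5
tool_pos: [0.6469, -0.0023, 0.3861]
tool_rot: [-0.109, 3.135, 0.005]
ft_force: [0.9, -0.8, -0.9]
opening: 0.0339
gripper_force: 40.3
```

```bash
python3 -c "
from h import *
togo([.636,-.308,.389]);s=monitor.read_state();print(s['opening'],s['gripper_force'],s['ft_force'])"
```

```text
t 11.5 pos [ 0.6469 -0.0023  0.3861] yaw -176.0 tilt [ 0.005  0.004 -1.   ] q [-0.08  0.26  1.37  0.    1.5  -1.72] togo [ 0.0321 -0.3042 -0.0041]
0.03390827632621137 40.25775969028473 [ 0.85286264 -0.77983311 -0.92877322]
```

Request:
servo_tool --pt "0.005 -0.048 0 0 0.02" --pt "0.01 -0.096 0 0 0.02" --pt "0.015 -0.144 0 0 0.02" --pt "0.02 -0.192 0 0 0.02" --pt "0.025 -0.23 0 0 0.02"

```text
clock: 12.0
tool_pos: [0.6382, -0.2344, 0.3851]
tool_rot: [-0.11, 3.135, 0.007]
ft_force: [-0.1, -0.2, -2.0]
opening: 0.0334
gripper_force: 40.3
```

Request:
servo_tool --pt "0.005 -0.03 0 0 0.02" --pt "0.008 -0.06 0 0 0.02" --pt "0.008 -0.073 0 0 0.02" --pt "0.008 -0.073 0 0 0.02" --pt "0.008 -0.073 0 0 0.02"

```text
clock: 12.5
tool_pos: [0.6366, -0.3043, 0.3868]
tool_rot: [-0.112, 3.132, 0.007]
ft_force: [-0.5, 0.4, -1.0]
opening: 0.0335
gripper_force: 40.4
```

```bash
python3 -c "
from h import *
togo([.636,-.308,.2]);s=monitor.read_state();print(s['opening'],s['gripper_force'],s['ft_force'])
C,im=grab('wrist','w6'); C2,im2=grab('side','s6')
cv2.imwrite('pics/c6.png',np.hstack([cv2.resize(im,(400,400)),cv2.resize(im2[100:320,140:360],(400,400))]))"
```

```text
t 12.5 pos [ 0.6366 -0.3043  0.3868] yaw -175.9 tilt [ 0.008  0.005 -1.   ] q [-0.52  0.42  1.18  0.01  1.54 -2.16] togo [ 0.0024 -0.0045  0.1868]
0.03349470134569205 40.353795289993286 [-0.45587577  0.35460572 -1.01807811]
```

View pics/c6.png

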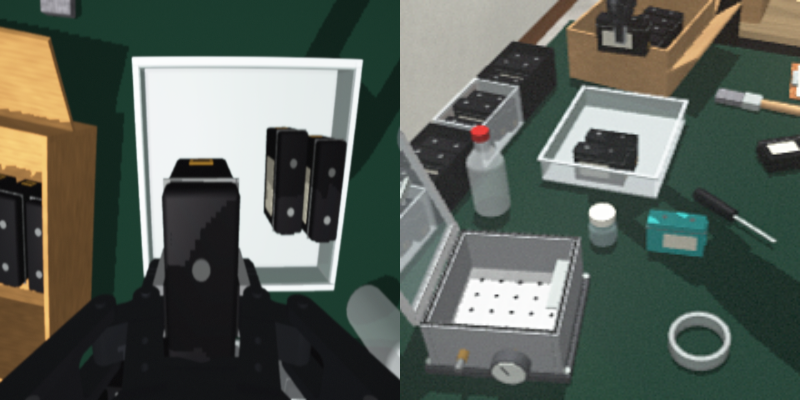

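The wrist view shows the held cartridge at (200,270) over the free half, with passed ones at (285,180) and (322,188). The side view shows the chamber empty and the lid open. Lower it.

Request:
servo_tool --pt "0.002 -0.002 0.04 0 0.02" --pt "0.002 -0.003 0.085 0 0.02" --pt "0.002 -0.003 0.13 0 0.02" --pt "0.002 -0.003 0.155 0 0.02" --pt "0.002 -0.003 0.17 0 0.02"

```text
clock: 13.1
tool_pos: [0.6357, -0.3056, 0.2148]
tool_rot: [-0.114, 3.134, 0.009]
ft_force: [-0.3, -0.6, -2.0]
opening: 0.0336
gripper_force: 40.3
```

Request:
servo_tool --pt "0 0 0.003 0 0.02" --pt "0 0 0.006 0 0.02" --pt "0 0 0.009 0 0.02" --pt "0 0 0.012 0 0.02" --pt "0 0 0.014 0 0.02"

```text
clock: 13.6
tool_pos: [0.637, -0.3081, 0.2056]
tool_rot: [-0.111, 3.128, 0.003]
ft_force: [-0.6, -0.4, -1.6]
opening: 0.0338
gripper_force: 40.3
```

```bash
python3 -c "
from h import *
togo([.636,-.308,.2]);s=monitor.read_state();print(s['opening'],s['gripper_force'],s['ft_force'])"
```

```text
t 13.6 pos [ 0.637  -0.3081  0.2056] yaw -175.9 tilt [ 0.011  0.002 -1.   ] q [-0.52  0.57  1.32  0.01  1.24 -2.17] togo [0.001  0.0002 0.0056]
0.03375502647364141 40.270646810531616 [-0.60501073 -0.42813755 -1.62553558]
```

Request:
servo_tool --pt "0 0 0.001 0 0.02" --pt "0 0 0.002 0 0.02" --pt "0 0 0.003 0 0.02" --pt "0 0 0.003 0 0.02"

```text
clock: 14.0
tool_pos: [0.6365, -0.3078, 0.2013]
tool_rot: [-0.111, 3.13, 0.005]
ft_force: [-0.7, -0.5, -1.8]
opening: 0.0336
gripper_force: 40.3
```

Request:
servo_tool --pt "0 0 0.001 0 0.02" --pt "0 0 0.002 0 0.02" --pt "0 0 0.002 0 0.02"

```text
clock: 14.3
tool_pos: [0.6367, -0.3079, 0.201]
tool_rot: [-0.112, 3.13, 0.004]
ft_force: [-6.9, 2.8, 9.4]
opening: 0.0335
gripper_force: 41.4
```

Contact with the floor (9 N). Open and retreat.

Request:
servo_tool --pt "0 0 -0.001 0 0.042" --pt "0 0 -0.001 0 0.06" --pt "0 0 -0.001 0 0.06" --pt "0 0 -0.001 0 0.06" --pt "0 0 -0.001 0 0.06"

```text
clock: 14.8
tool_pos: [0.6366, -0.3078, 0.2003]
tool_rot: [-0.112, 3.13, 0.005]
ft_force: [0.4, -0.6, -0.6]
opening: 0.0598
gripper_force: 0.0
```

Request:
servo_tool --pt "0 0 -0.02 0 0.06" --pt "0 0 -0.06 0 0.06" --pt "0 0 -0.11 0 0.06" --pt "0 0 -0.16 0 0.06" --pt "0 0 -0.19 0 0.06"

```text
clock: 15.3
tool_pos: [0.6352, -0.3087, 0.3961]
tool_rot: [-0.111, 3.125, -0.001]
ft_force: [0.7, -0.3, 1.0]
opening: 0.0598
gripper_force: 0.0
```

```bash
python3 -c "
from h import *
togo([.636,-.308,.2]);s=monitor.read_state();print(s['opening'],s['gripper_force'],s['ft_force'])
C,im=grab('wrist','w7'); C2,im2=grab('side','s7')
cv2.imwrite('pics/c7.png',np.hstack([cv2.resize(im,(400,400)),cv2.resize(im2[100:320,140:360],(400,400))]))"
```

```text
t 15.3 pos [ 0.6352 -0.3087  0.3961] yaw -175.9 tilt [ 0.015  0.    -1.   ] q [-0.53  0.42  1.17  0.01  1.55 -2.17] togo [0.0021 0.0008 0.1961]
0.05982471186933409 0.0 [ 0.70431359 -0.25053469  0.95577992]
```

View pics/c7.png

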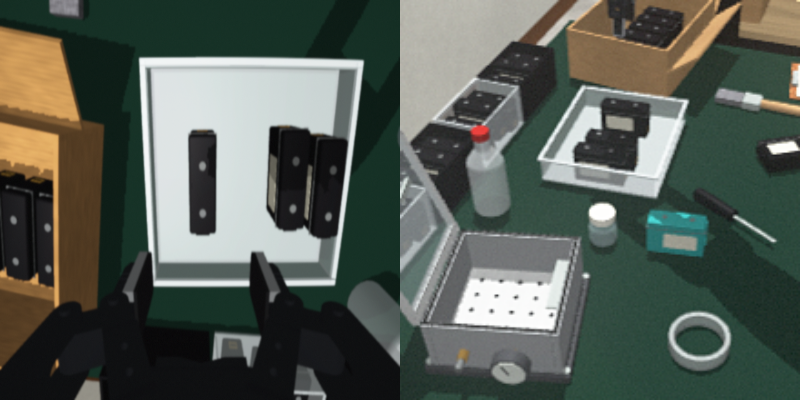

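The cartridge stands upright in the free half at (202,182), the passed ones are in place, and the lid is still open. Handing in.

```bash
python3 -c "
from h import *
print(order.finish_job())"
```

```text
the job is handed in; nothing more can be done
None
```

I handed the job in after about 15 s on the robot's clock. The knob is at its stop, the lid stays open by itself, and the tested cartridge stands upright in the tray's free half, with the passed cartridges and the bystanders in view still in place. The hand-in gave no pass/fail result.

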